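# Find the stamped parts crate and push it into the dispatch lane

### The job

Tip both green crates over onto a long side, each where it stands, to see which one is stamped underneath. Then push the stamped crate, lying as it is, over the bench until it is wholly between the two strips of tape of the dispatch lane, and leave the other lying where it was tipped. Only push and tip with the fingers: do not lift either crate, and leave everything else alone.

Things in the scene. Friction and masses are not known exactly. Their poses are not given: they have to be found in the camera images.
- crate_stamped: open-topped empty parts crate of green sheet steel; upright it is 80 mm deep (its x), 130 wide (its y), 110 high (its z), walls and floor 3 mm. Starts upright, x roughly away from the robot. Origin: centre of its underside, z out of the mouth. In the middle of its underside is the stamp, a white ring 56 mm across with a cross in it; standing, it looks just like the other crate
- crate_plain: the other crate, the same in every respect but without a stamp on its green underside
- crate_stamped_center (a point): centre of the stamped crate's outer box, 55 mm above its underside; axes as the crate's. Crates weigh 0.24 to 0.48 kg, friction on the bench 0.5 to 0.7: pushed near the rim, square to a long (130 mm) wall, a crate tips over its bottom edge on the side pushed towards, falling by itself beyond about 45 degrees; pushed low down it slides
- crate_plain_center (a point): centre of the plain crate's outer box, 55 mm above its underside; axes as the crate's
- lane: dispatch lane: two parallel strips of pale masking tape stuck flat on the bench between the crates (nothing to bump against), each 420 mm long and 25 mm wide, 200 mm apart between their inner edges. Origin at the lane's centre on the bench; x runs along the strips, y across them (inner edges at y = +100 and -100 mm), z up
- corner0 (a point): outer corner of the stamped crate at x = -40, y = -65, z = 0 mm in the crate's frame
- corner1 (a point): outer corner of the stamped crate at x = -40, y = +65, z = 0 mm in the crate's frame
- corner2 (a point): outer corner of the stamped crate at x = -40, y = -65, z = 110 mm in the crate's frame
- corner3 (a point): outer corner of the stamped crate at x = -40, y = +65, z = 110 mm in the crate's frame
- hammer: bystander: body hammer with wooden handle lying on the bench, 300 mm long, 30 mm thick; origin near its middle, on the underside
- dolly: bystander: steel panel-beating dolly, 55 x 85 x 36 mm; origin under its centre
- pliers: bystander: locking pliers lying flat, 190 x 60 x 16 mm; origin near the middle, on the underside
- cutting_disc: bystander: worn cutting disc lying flat, 115 mm diameter, 6 mm thick; origin under its centre
- tin: bystander: round metal tin with a paper label, 72 mm diameter, 85 mm high; origin under its centre
- file: bystander: flat file with wooden handle, 300 mm long, 21 mm thick; origin on the underside, 140 mm from the handle's end
- tape_roll: bystander: roll of masking tape lying flat, 100 mm outside diameter, 25 mm high; origin under its centre
Things that resemble listed ones, but are neither listed nor needed, are in the scene too. Leave any pink or red look-alike of the crate_plain alone.

How it is judged:
By the outcome, as a careful person would: the job done as asked, in the order asked, and still so for the second after the job is handed in, with the robot touching nothing.
It also fails if it takes over 72 s, if anything falls off the work surface, if the arm or the gripper's body presses on something with over 40 N, if the wrist force passes 120 N, or if a joint passes its speed limit or range.

### The arm

A 6-joint arm with a two-finger parallel gripper is mounted at the origin on the work surface. World frame = base frame: x ahead of the robot, y to its left, z up, the work surface at z = 0. Lengths are in mm, angles in degrees, forces in N, time in s.
With the tool pointing down it reaches from about 300 to 850 mm from the base axis. Payload 4.2 kg.
Tool frame: the origin (TCP) lies midway between the tips of the shut fingers; the grasp point (between the pads) lies 19 mm behind it (env.grip_depth is the distance from the TCP to the grasp point, in mm); z points along the fingers, y is the line along which they close (so a half turn about z gives the same grasp; the last joint's range is limited). The gripper opens to 91 mm and grips with 3 to 60 N. Pads are 32 mm wide; open, the fingers measure 118 mm over their backs; the gripper's body (76 mm by 178 mm) begins 60 mm behind the grasp point.
Start: joints at [67.036, 18.312, 89.639, -0, 72.044, -1.146], TCP at [213.71, 533.827, 213.976] pointing down, gripper open.
Joint ranges: [-177.97, 177.97], [-48.28, 115.42], [12.27, 149.76], [-77.06, 257.06], [2.81, 150.46], [-146.56, 146.56]. Speed limits (degrees/s): [147.25, 147.25, 180, 180, 180, 180].

### API

Orientations are given as [roll, pitch, yaw] about the fixed x, y, z axes, in that order (R = Rz(yaw) Ry(pitch) Rx(roll)).
In Python, from workcell import env, eyes gives the robot as it stands.
- The arm moves only by the tool send_rows, never from a script. Its argument "motion" is a list of rows, each a list of 7 numbers: the shift along the world's x, y, z normalised to -1 to 1, where 1 is 0.5 m, then the turn, a rotation vector about the world's x, y, z normalised to -1 to 1, where 1 is 60 degrees, then the opening, from -1 (shut) to 1 (fully open). A call has 1 to 20 rows; each row is the pose to reach, as a shift and turn from the pose commanded when the call began; what a row does not reach only later rows make up. A row lasts 1/8 s, in which the tool goes at most 62.5 mm and 10.7 degrees, less where a joint would pass 70% of its speed; a pose out of reach is approached as far as the arm can. A call with a number of a shift or a turn outside -1 to 1 is refused whole. A call with a gripper value outside its range is refused whole. The fingers move at their own pace and stop on an object; "squeeze" is the grip in N (left out, the last holds). Time passes only in rows, so rows that repeat a pose let the fingers close. It gives the time, the measured TCP pose, the force, the opening and the grip force at its end, in the units of the state.
- env.state(): the state, without advancing time (a new reading comes with each control period).
- eyes.grab_frame(name): name is "scene" or "side" or "wrist"; returns a dict with "pixels" (384x512x3 uint8, red, green, blue), "depth" (384x512 float32, mm along the optical axis (not along the pixel's ray), 0 where there is no reading), "fx", "fy", "cx", "cy" (pixels), "distortion" ([k1, k2, p1, p2, k3] as OpenCV has them; the pictures are not rectified), "R" (3x3) and "t" (3): a world point X has camera coordinates R X + t; the wrist camera has in their place "T_tool_cam" (4x4, takes a point from camera to tool coordinates, whose origin is the TCP and whose axes are the flange's). Camera axes: x right, y down, z forward; pixel columns grow to the right and rows downward; lengths in mm; the calibration is good to about 2 mm. A picture is of the moment at which its call begins: read the wrist's pose just before it.
- env.job_done(): hands the job in; it is judged then, once.
The state is a dict: "time_s": time; "qpos": joint angles; "qvel": joint speeds; "effort": joint torques, N m; "ee_pos": TCP position; "ee_rot": TCP orientation; "force": force on the tool from outside, world axes, zero at the start; "torque": the same for the moment, N m; "gripper_width": finger opening in mm; "gripper_force": force on a finger pad.
Only numpy, scipy, OpenCV 4.12 (cv2) and the standard library are available. Lean on these libraries where they do the work, as an engineer would, in place of code of your own. Each camera call takes 0.05 s, during which the arm holds its last target. There are 200 camera calls.

## Working session

There is one attempt and no reset: what is moved stays moved. The work goes in short steps, Python scripts to look and compute and a tool call to move; the robot and the scene stay as the last step left them, time stands still between calls to the robot, and variables do not carry over. Pictures are saved under pics/ and viewed, at most 10 in all, crops included, and the job is handed in when it is done.

Besides the shell and the picture viewer there is one more tool, called after "Call:" by a JSON object that holds its "method" and its "body", one argument or row to a line. send_rows: Moves the arm, as the interface text tells. Its arguments: {"type":"object","properties":{"motion":{"type":"array"},"squeeze":{"type":"number"}},"required":["motion"]}

```bash
mkdir -p pics
cat > h.py <<'E'
import numpy as np, cv2
from workcell import env, eyes
def grab(n):
    st=env.state(); f=eyes.grab_frame(n); f['st']=st
    np.save(f'/tmp/{n}.npy',f,allow_pickle=True); return f
def load(n): return np.load(f'/tmp/{n}.npy',allow_pickle=True).item()
def cloud(f):
    h,w=f['depth'].shape
    v,u=np.mgrid[0:h,0:w]
    K=np.array([[f['fx'],0,f['cx']],[0,f['fy'],f['cy']],[0,0,1]])
    n=cv2.undistortPoints(np.stack([u,v],-1).reshape(-1,1,2).astype(float),K,np.array(f['distortion'])).reshape(h,w,2)
    d=f['depth'][...,None]
    C=np.concatenate([n*d,d],-1)
    P=(C-np.array(f['t']))@np.array(f['R'])
    P[f['depth']==0]=np.nan
    return P
E
python3 - <<'E'
from h import *
a=grab('scene');b=grab('side')
im=np.hstack([a['pixels'],b['pixels']])[...,::-1]
cv2.imwrite('pics/a.png',cv2.resize(a['pixels'][...,::-1],(800,600)))
cv2.imwrite('pics/b.png',cv2.resize(b['pixels'][...,::-1],(800,600)))
for f in(a,b):
    R=np.array(f['R']);print(-R.T@np.array(f['t']),R[2])
E
```

```text
[1337.03124954 -850.27916796 1378.89333504] [-0.45385276  0.52158335 -0.72247386]
[ 420.33089599 -954.66985834 1275.5538892 ] [ 0.06722931  0.66224277 -0.7462672 ]
```

View pics/a.png

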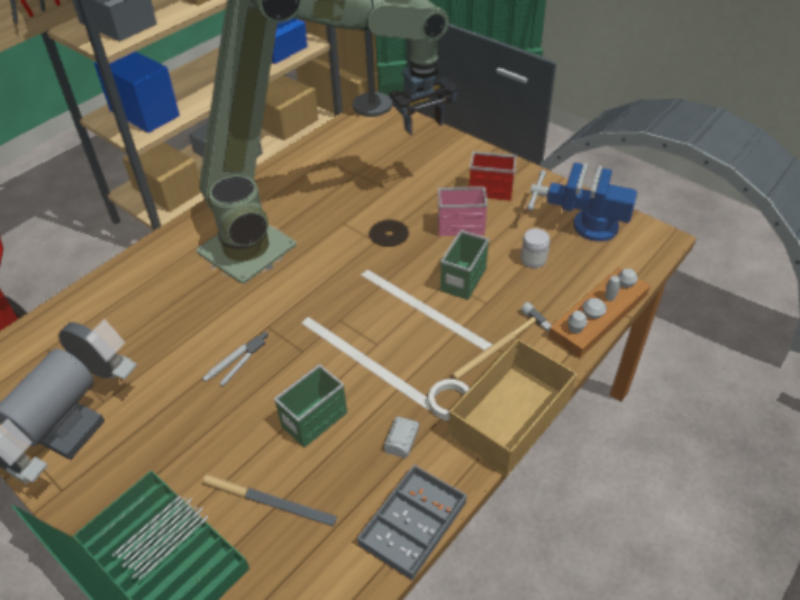

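View pics/b.png

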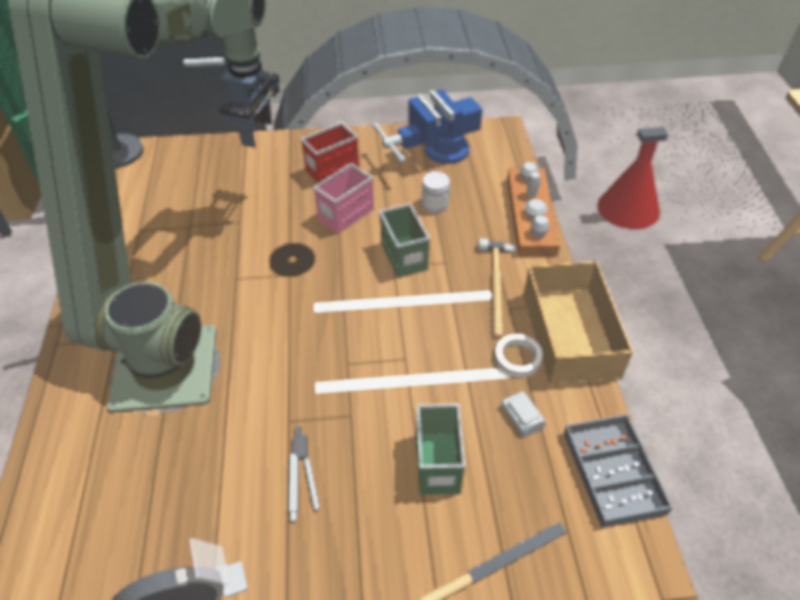

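Two boxes are dark green, at (465,265) and (312,405) in the scene picture. The pink one (462,212) and the red one (492,175) are look-alikes to leave alone. The lane tapes run (365,273)-(488,347) and (305,320)-(430,405). Next I'll measure.

Run:
```python
from h import *
f=load('scene');g=load('side')
for nm,F in(('scene',f),('side',g)):
    P=cloud(F);im=F['pixels'].astype(float);r,gg,b=im[...,0],im[...,1],im[...,2]
    X,Y,Z=P[...,0],P[...,1],P[...,2]
    print(nm,'table z',np.nanmedian(Z[(X>350)&(X<700)&(abs(Y)<80)]))
    for name,(y0,y1) in {'L':(100,350),'R':(-350,-100)}.items():
        box=(X>350)&(X<700)&(Y>y0)&(Y<y1)
        m=box&(Z>102)&(Z<118)
        n,lab,st,c=cv2.connectedComponentsWithStats(m.astype(np.uint8))
        for i in range(1,n):
            if st[i,4]<60: continue
            q=P[lab==i]; rect=cv2.minAreaRect(q[:,:2].astype(np.float32))
            print(name,st[i,4],np.round(q.mean(0)),rect,im[lab==i].mean(0).round(),'zmax',np.nanpercentile(q[:,2],[10,90]).round())
    # tapes: bright on bench
    m=(abs(Z)<8)&(im.min(-1)>175)&(X>250)&(X<700)&(abs(Y)<250)
    n,lab,st,c=cv2.connectedComponentsWithStats(m.astype(np.uint8))
    for i in range(1,n):
        if st[i,4]<100: continue
        q=P[lab==i][:,:2].astype(np.float32);print('tape',st[i,4],cv2.minAreaRect(q),cv2.boxPoints(cv2.minAreaRect(q)).round().tolist())
    # objects above bench near: 
    m=(Z>9)&(X>250)&(X<850)&(abs(Y)<450)&(Z<200)
    n,lab,st,c=cv2.connectedComponentsWithStats(m.astype(np.uint8))
    for i in range(1,n):
        if st[i,4]<60: continue
        q=P[lab==i];print('obj',st[i,4],q.min(0).round(),q.max(0).round(),st[i,:2]*800/512+0)
# top-down ortho at bench height, side cam
s=2.0;x0,x1,y0,y1=250,800,-420,420
F=g;xs=np.arange(x0,x1,1.1);ys=np.arange(y1,y0,-1.1)
gx,gy=np.meshgrid(xs,ys)
K=np.array([[F['fx'],0,F['cx']],[0,F['fy'],F['cy']],[0,0,1.]])
```

```text
scene table z 0.13763832468929868
L 122 [557. 271. 109.] ((557.594970703125, 286.17999267578125), (83.33916473388672, 136.923828125), 13.740981101989746) [115. 121. 114.] zmax [103. 114.]
R 194 [ 562. -281.  107.] ((561.9652709960938, -284.63433837890625), (134.62620544433594, 85.24494171142578), 86.30182647705078) [127. 132. 125.] zmax [104. 112.]
tape 370 ((514.3633422851562, 139.02349853515625), (28.864042282104492, 370.0926208496094), 89.4618148803711) [[329.0, 126.0], [699.0, 123.0], [700.0, 152.0], [329.0, 155.0]]
tape 458 ((513.0250854492188, -85.35009002685547), (28.0698184967041, 372.4005432128906), 89.70462036132812) [[327.0, -98.0], [699.0, -100.0], [699.0, -72.0], [327.0, -70.0]]
obj 1353 [349. 210.   9.] [614. 450. 119.] [439.0625 187.5   ]
obj 181 [628. 429.   9.] [691. 450.  92.] [520.3125 237.5   ]
obj 1418 [ 722. -133.    9.] [850. 342. 107.] [429.6875 301.5625]
obj 228 [ 271. -377.    9.] [ 329. -180.   21.] [203.125 331.25 ]
obj 1423 [ 512. -356.    9.] [ 610. -217.  117.] [273.4375 364.0625]
obj 380 [ 714. -249.    9.] [ 791. -152.   44.] [384.375  417.1875]
obj 2
[... 652 characters left out ...]
8017578, 374.4366760253906), 89.70572662353516) [[324.0, -103.0], [699.0, -105.0], [699.0, -66.0], [324.0, -64.0]]
obj 633 [339. 381.   9.] [473. 450. 117.] [314.0625 182.8125]
obj 204 [621. 426.   9.] [682. 450.  91.] [423.4375 182.8125]
obj 1063 [496. 211.   9.] [609. 407. 119.] [379.6875 203.125 ]
obj 138 [832. 253.  10.] [850. 417.  45.] [510.9375 206.25  ]
obj 1593 [ 716. -135.    9.] [850. 308. 105.] [476.5625 237.5   ]
obj 455 [ 705. -251.    9.] [ 786. -155.   45.] [500.     392.1875]
obj 1177 [ 513. -356.    9.] [ 602. -216.  116.] [415.625 403.125]
obj 351 [ 819. -446.    9.] [ 850. -245.   41.] [564.0625 423.4375]
obj 440 [ 270. -377.    9.] [ 323. -184.   23.] [289.0625 426.5625]
```

Run:
```python
from h import *
f=load('scene');g=load('side')
for F in(f,g):
    P=cloud(F);im=F['pixels'].astype(float);X,Y,Z=P[...,0],P[...,1],P[...,2]
    m=(abs(Z)<15)&(im.max(-1)<75)&(X>280)&(X<520)&(Y>130)&(Y<400)
    n,lab,st,c=cv2.connectedComponentsWithStats(m.astype(np.uint8))
    for i in range(1,n):
        if st[i,4]>80: q=P[lab==i];print('disc?',st[i,4],q.min(0).round(),q.max(0).round())
    m=(im[...,0]>im[...,1]+50)&(im[...,0]>im[...,2]+10)&(Z>95)&(Z<120)&(X>250)&(X<700)&(Y>200)
    q=P[m];print('pink/red',q.min(0).round(),q.max(0).round())
    m=(Z>95)&(Z<120)&(X>400)&(X<560)&(Y>300)&(im[...,0]>im[...,1]+30);q=P[m];print('pink',len(q),q.min(0).round() if len(q) else 0,q.max(0).round() if len(q) else 0)
s=env.state();print(s['ee_pos'],s['ee_rot'],s['force'],s['gripper_width'])
p=f['pixels'][...,::-1];print(p.shape)
cv2.imwrite('pics/c.png',cv2.resize(np.hstack([p[90:200,250:370],p[220:300,160:280][:].repeat(1,0) if 0 else cv2.resize(p[210:300,160:280],(120,110))]),None,fx=3,fy=3,interpolation=2))
```

```text
disc? 137 [280. 249. -10.] [334. 353.  15.]
pink/red [323. 386.  95.] [472. 704. 107.]
pink 94 [400. 389.  95.] [490. 708. 113.]
pink/red [317. 388.  95.] [467. 711. 106.]
pink 100 [400. 391.  95.] [485. 711. 114.]
[213.53292397 533.39966923 213.21541204] [-1.79910206e+02 -2.18797437e-03  1.58181890e+02] [-0.26932665 -0.4051964   0.38507225] 91.23958841037481
(384, 512, 3)
```

View pics/c.png

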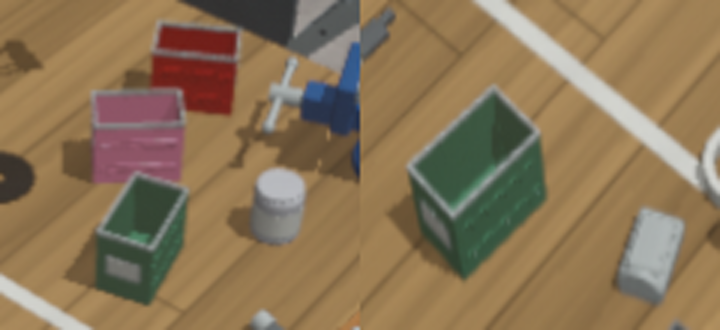

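The crop confirms it: both dark green crates are open-topped and the same, clear of the pink and red look-alikes. I'll tip both toward the robot, because there is free space on that side and their undersides will then face the scene camera. First I go behind the left crate with the fingers open along its long side.

Call:
{"method": "send_rows", "body": {
  "motion": [
    [0.827,-0.459,0,0,0,0.592,1],
    [0.827,-0.459,0,0,0,0.592,1],
    [0.827,-0.459,0,0,0,0.592,1],
    [0.827,-0.459,0,0,0,0.592,1],
    [0.827,-0.459,0,0,0,0.592,1],
    [0.827,-0.459,0,0,0,0.592,1],
    [0.827,-0.459,0,0,0,0.592,1],
    [0.827,-0.459,0,0,0,0.592,1],
    [0.827,-0.459,0,0,0,0.592,1],
    [0.827,-0.459,0,0,0,0.592,1],
    [0.827,-0.459,0,0,0,0.592,1],
    [0.827,-0.459,-0.1,0,0,0.592,1],
    [0.827,-0.459,-0.2,0,0,0.592,1],
    [0.827,-0.459,-0.226,0,0,0.592,1],
    [0.827,-0.459,-0.226,0,0,0.592,1],
    [0.827,-0.459,-0.226,0,0,0.592,1]
  ]
}}

```text
time_s: 2.1
ee_pos: [628.5, 305.3, 103.7]
ee_rot: [179.9, 0.3, -166.3]
force: [-0.4, -0.1, -0.8]
gripper_width: 91.3
gripper_force: 0.0
```

Call:
{"method": "send_rows", "body": {
  "motion": [
    [-0.02,-0.005,-0.012,0,0,0,1],
    [-0.035,-0.0085,-0.012,0,0,0,1],
    [-0.05,-0.012,-0.012,0,0,0,1],
    [-0.065,-0.016,-0.012,0,0,0,1],
    [-0.08,-0.0195,-0.012,0,0,0,1],
    [-0.095,-0.023,-0.012,0,0,0,1],
    [-0.11,-0.027,-0.012,0,0,0,1],
    [-0.125,-0.0305,-0.012,0,0,0,1],
    [-0.14,-0.034,-0.012,0,0,0,1],
    [-0.155,-0.038,-0.012,0,0,0,1],
    [-0.17,-0.0415,-0.012,0,0,0,1],
    [-0.185,-0.045,-0.012,0,0,0,1],
    [-0.195,-0.0475,-0.012,0,0,0,1],
    [-0.195,-0.0475,-0.012,0,0,0,1]
  ]
}}

```text
time_s: 3.85
ee_pos: [527.5, 279.8, 93.8]
ee_rot: [-180.0, -0.3, -166.3]
force: [0.9, -0.1, 0.0]
gripper_width: 91.2
gripper_force: 0.0
```

Run:
```python
from h import *
a=grab('scene');b=grab('side')
p=a['pixels'][...,::-1];q=b['pixels'][...,::-1]
cv2.imwrite('pics/d.png',cv2.resize(np.hstack([p[80:300,130:390],q[80:300,150:410]]),None,fx=1.53,fy=1.53,interpolation=2))
```

```text
(no output)
```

View pics/d.png

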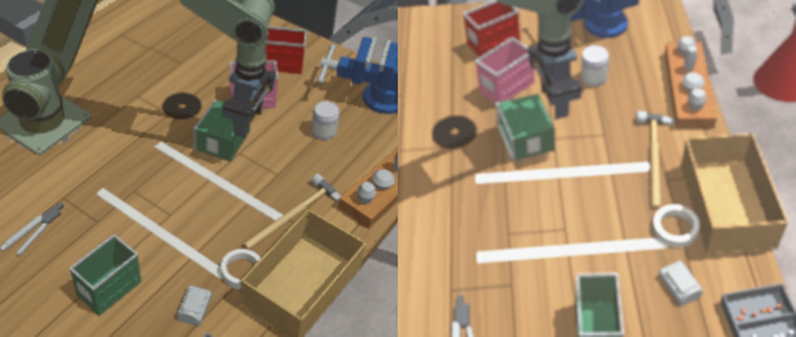

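The left crate now lies on its long side, toward the robot, with its label end facing the lane. Next the right crate.

Call:
{"method": "send_rows", "body": {
  "motion": [
    [0.02,0,0.12,0,0,0,1],
    [0.06,-0.02,0.23,0,0,-0.1,1],
    [0.1,-0.1,0.23,0,0,-0.29,1],
    [0.215,-0.6,0.23,0,0,-0.29,1],
    [0.215,-0.6,0.23,0,0,-0.29,1],
    [0.215,-0.6,0.23,0,0,-0.29,1],
    [0.215,-0.6,0.23,0,0,-0.29,1],
    [0.215,-0.6,0.23,0,0,-0.29,1],
    [0.215,-0.6,0.23,0,0,-0.29,1]
  ]
}}

```text
time_s: 5.08
ee_pos: [636.9, -19.5, 209.1]
ee_rot: [180.0, -0.1, 176.2]
force: [0.2, 0.1, 0.0]
gripper_width: 90.9
gripper_force: 0.0
```

Run:
```python
from h import *
a=grab('scene');b=grab('side')
p=a['pixels'][...,::-1]
cv2.imwrite('pics/e.png',cv2.resize(p[120:230,210:350],None,fx=4,fy=4,interpolation=2))
for F in(a,b):
    P=cloud(F);X,Y,Z=P[...,0],P[...,1],P[...,2]
    m=(Z>72)&(Z<88)&(X>370)&(X<560)&(Y>150)&(Y<370)
    n,lab,st,c=cv2.connectedComponentsWithStats(m.astype(np.uint8));i=1+st[1:,4].argmax()
    q=P[lab==i];print(st[i,4],cv2.minAreaRect(q[:,:2].astype(np.float32)))
```

```text
119 ((466.58551025390625, 308.929931640625), (78.06008911132812, 56.2038688659668), 11.641365051269531)
774 ((452.2969665527344, 263.0471496582031), (110.7567138671875, 140.19900512695312), 14.505232810974121)
```

View pics/e.png

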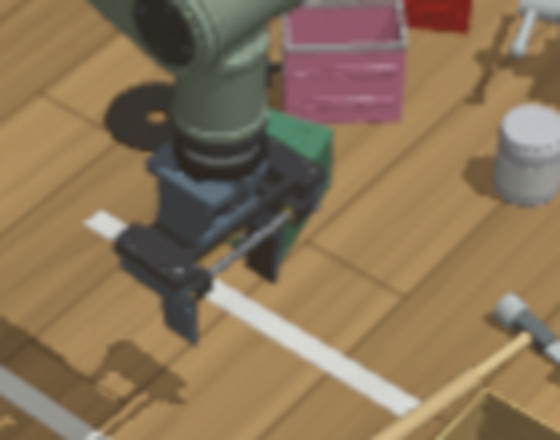

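The gripper hides the left crate's underside here, so I'll carry on to the right crate and look again afterwards.

Call:
{"method": "send_rows", "body": {
  "motion": [
    [0,-0.537,0,0,0,0,1],
    [0,-0.537,0,0,0,0,1],
    [0,-0.537,0,0,0,0,1],
    [0,-0.537,0,0,0,0,1],
    [0,-0.537,0,0,0,0,1],
    [0,-0.537,0,0,0,0,1],
    [0,-0.537,0,0,0,0,1],
    [0,-0.537,-0.1,0,0,0,1],
    [0,-0.537,-0.2,0,0,0,1],
    [0,-0.537,-0.224,0,0,0,1],
    [0,-0.537,-0.224,0,0,0,1],
    [0,-0.537,-0.224,0,0,0,1]
  ]
}}

```text
time_s: 6.68
ee_pos: [638.8, -288.1, 100.7]
ee_rot: [-179.9, 0.2, 176.3]
force: [0.1, 0.6, 0.2]
gripper_width: 91.3
gripper_force: 0.0
```

Run:
```python
from h import *
a=grab('scene')
p=a['pixels'][...,::-1]
P=cloud(a);X,Y,Z=P[...,0],P[...,1],P[...,2]
im=a['pixels'].astype(float)
m=(Z>10)&(Z<75)&(X>480)&(X<560)&(Y>170)&(Y<350)
print(m.sum(),np.nanmean(P[m],0),(im[m].min(-1)>130).sum())
cv2.imwrite('pics/f.png',cv2.resize(p[140:290,180:380],None,fx=3.5,fy=3.5,interpolation=2))
```

```text
264 [506.87670626 245.96866765  42.99998354] 0
```

View pics/f.png

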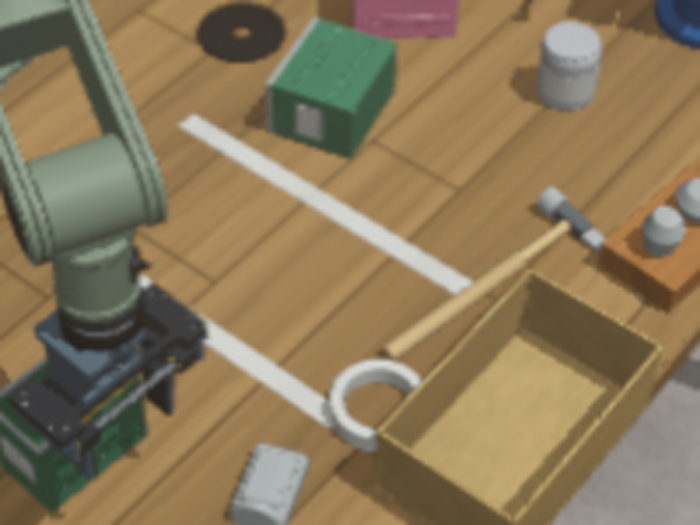

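The left crate's underside, at (370,100) in the crop, is plain green, so the right one should carry the stamp. Tipping it now.

Call:
{"method": "send_rows", "body": {
  "motion": [
    [-0.02,0.001,-0.008,0,0,0,1],
    [-0.037,0.002,-0.008,0,0,0,1],
    [-0.052,0.003,-0.008,0,0,0,1],
    [-0.067,0.004,-0.008,0,0,0,1],
    [-0.082,0.005,-0.008,0,0,0,1],
    [-0.097,0.006,-0.008,0,0,0,1],
    [-0.112,0.007,-0.008,0,0,0,1],
    [-0.127,0.008,-0.008,0,0,0,1],
    [-0.142,0.009,-0.008,0,0,0,1],
    [-0.157,0.01,-0.008,0,0,0,1],
    [-0.172,0.011,-0.008,0,0,0,1],
    [-0.187,0.012,-0.008,0,0,0,1],
    [-0.2,0.013,-0.008,0,0,0,1],
    [-0.2,0.013,-0.008,0,0,0,1],
    [-0.19,0.013,0.12,0,0,0,1],
    [-0.1,0.013,0.23,0,0,0,1],
    [0.0,-0.1,0.23,0,0,0,1],
    [0.0,-0.25,0.23,0,0,0,1],
    [0.0,-0.25,0.23,0,0,0,1],
    [0.0,-0.25,0.23,0,0,0,1]
  ]
}}

```text
time_s: 9.22
ee_pos: [635.1, -414.2, 209.6]
ee_rot: [179.8, -0.4, 176.2]
force: [0.4, 0.9, -0.2]
gripper_width: 91.0
gripper_force: 0.0
```

Run:
```python
from h import *
a=grab('scene');b=grab('side')
p=a['pixels'][...,::-1]
cv2.imwrite('pics/g.png',cv2.resize(p[140:330,130:380],None,fx=3,fy=3,interpolation=2))
for F in(a,b):
    P=cloud(F);X,Y,Z=P[...,0],P[...,1],P[...,2]
    for y0,y1 in((150,370),(-380,-150)):
        m=(Z>72)&(Z<88)&(X>370)&(X<560)&(Y>y0)&(Y<y1)
        n,lab,st,c=cv2.connectedComponentsWithStats(m.astype(np.uint8));i=1+st[1:,4].argmax()
        q=P[lab==i];print(st[i,4],cv2.minAreaRect(q[:,:2].astype(np.float32)))
print(env.state()['ee_pos'])
```

```text
613 ((457.9962158203125, 263.3332824707031), (115.2701416015625, 143.63455200195312), 13.931644439697266)
10 ((487.966552734375, -277.64166259765625), (7.0683913230896, 14.780290603637695), 46.89319610595703)Traceback (most recent call last):
  File "<stdin>", line 9, in <module>
ValueError: attempt to get argmax of an empty sequence
```

View pics/g.png

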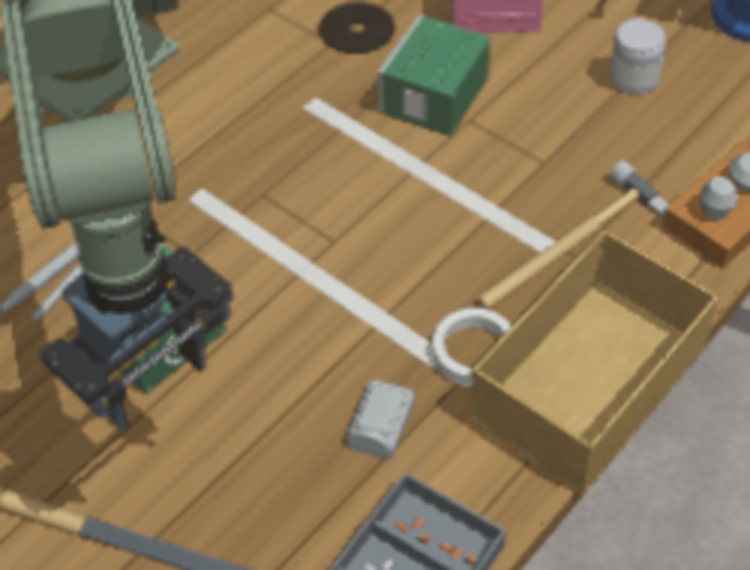

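Run:
```python
from h import *
print(np.round(env.state()['qpos'],1))
a=load('scene');P=cloud(a);X,Y,Z=P[...,0],P[...,1],P[...,2]
m=(Z>7)&(Z<40)&(X>300)&(X<800)&(Y<-370)&(Y>-600)
n,lab,st,c=cv2.connectedComponentsWithStats(m.astype(np.uint8))
for i in range(1,n):
    if st[i,4]>40:q=P[lab==i];print(st[i,4],q.min(0).round(),q.max(0).round(),cv2.boxPoints(cv2.minAreaRect(q[:,:2].astype(np.float32))).round().tolist())
```

```text
[ -33.8   36.    60.5    0.    83.8 -120.1]
379 [ 493. -557.    7.] [ 732. -450.   29.] [[492.0, -536.0], [501.0, -558.0], [734.0, -467.0], [726.0, -445.0]]
```

Call:
{"method": "send_rows", "body": {
  "motion": [
    [-0.1,-0.07,0,0,0,-0.15,0],
    [-0.22,-0.07,0,0,0,-0.32,0],
    [-0.33,-0.07,0,0,0,-0.5,0],
    [-0.44,-0.07,0,0,0,-0.67,0],
    [-0.55,-0.07,0,0,0,-0.84,0],
    [-0.55,-0.07,0,0,0,-1,0],
    [-0.55,-0.07,0,0,0,-1,0]
  ]
}}

```text
time_s: 10.2
ee_pos: [361.6, -446.3, 213.4]
ee_rot: [180.0, -0.0, 116.4]
force: [0.1, 0.1, -0.2]
gripper_width: 45.4
gripper_force: 0.0
```

Call:
{"method": "send_rows", "body": {
  "motion": [
    [0,0,0,0,0,-0.17,0],
    [0,0,0,0,0,-0.34,0],
    [0,0,0,0,0,-0.5,0],
    [0,0,0,0,0,-0.5,0]
  ]
}}

```text
time_s: 10.7
ee_pos: [362.8, -446.9, 212.8]
ee_rot: [-180.0, -0.0, 86.6]
force: [-0.8, 0.5, 0.3]
gripper_width: 45.9
gripper_force: 0.0
```

```bash
cat > m.py <<'E'
from h import *
import sys
a=grab('scene');b=grab('side')
p=a['pixels'][...,::-1]
y0,y1=map(float,sys.argv[2:4])
cv2.imwrite(f'pics/{sys.argv[1]}.png',cv2.resize(p[140:330,130:380],None,fx=3,fy=3,interpolation=2))
for F in(a,b):
    P=cloud(F);X,Y,Z=P[...,0],P[...,1],P[...,2]
    m=(Z>72)&(Z<88)&(X>370)&(X<620)&(Y>y0)&(Y<y1)
    n,lab,st,c=cv2.connectedComponentsWithStats(m.astype(np.uint8))
    for i in range(1,n):
        if st[i,4]>80:
            q=P[lab==i];print(st[i,4],cv2.minAreaRect(q[:,:2].astype(np.float32)))
print(env.state()['ee_pos'],env.state()['ee_rot'])
E
python3 m.py h -380 -150
```

```text
966 ((457.177490234375, -279.5870666503906), (134.04666137695312, 119.64884185791016), 87.40498352050781)
1057 ((454.1572265625, -278.5096435546875), (135.4503173828125, 108.40119171142578), 86.25276184082031)
[ 362.63273098 -447.26709299  212.81034875] [-1.79981682e+02 -2.58004046e-02  8.65977054e+01]
```

View pics/h.png

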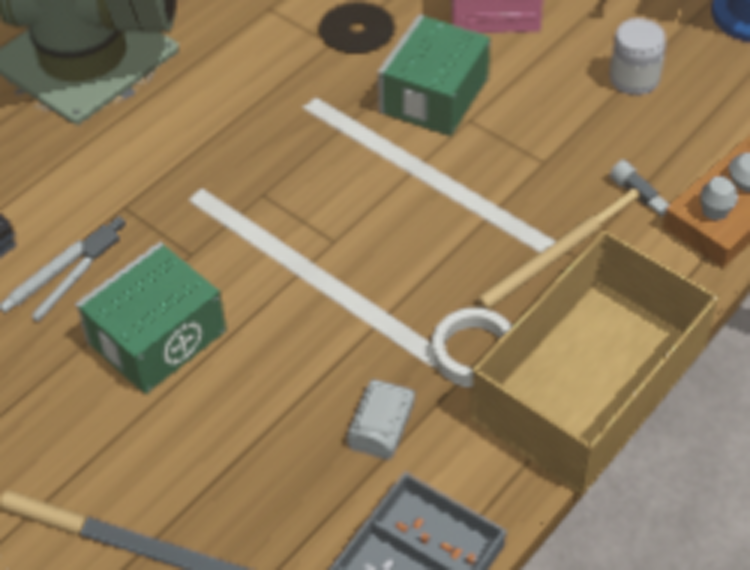

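The stamp (white ring with cross) shows at (183,342) on the right crate, so that is the one to move. Next I go down behind its near end (-y).

Call:
{"method": "send_rows", "body": {
  "motion": [
    [0.1,0.07,0,0,0,0,0.3],
    [0.188,0.134,0,0,0,0,0.3],
    [0.188,0.134,-0.05,0,0,0,0.3],
    [0.188,0.134,-0.15,0,0,0,0.3],
    [0.188,0.134,-0.25,0,0,0,0.3],
    [0.188,0.134,-0.346,0,0,0,0.3],
    [0.188,0.134,-0.346,0,0,0,0.3],
    [0.188,0.134,-0.346,0,0,0,0.3]
  ]
}}

```text
time_s: 11.8
ee_pos: [457.4, -381.7, 41.6]
ee_rot: [179.9, 0.1, 86.4]
force: [-0.1, -1.0, 0.5]
gripper_width: 59.2
gripper_force: 0.0
```

Call:
{"method": "send_rows", "body": {
  "motion": [
    [0.001,0.02,0,0,0,0,0.3],
    [0.002,0.04,0,0,0,0,0.3],
    [0.004,0.065,0,0,0,0,0.3],
    [0.006,0.095,0,0,0,0,0.3],
    [0.008,0.125,0,0,0,0,0.3],
    [0.01,0.158,0,0,0,0,0.3],
    [0.012,0.191,0,0,0,0,0.3],
    [0.014,0.224,0,0,0,0,0.3],
    [0.016,0.257,0,0,0,0,0.3],
    [0.018,0.29,0,0,0,0,0.3],
    [0.02,0.323,0,0,0,0,0.3],
    [0.022,0.356,0,0,0,0,0.3],
    [0.024,0.389,0,0,0,0,0.3],
    [0.026,0.422,0,0,0,0,0.3],
    [0.028,0.455,0,0,0,0,0.3],
    [0.03,0.488,0,0,0,0,0.3],
    [0.032,0.52,0,0,0,0,0.3],
    [0.034,0.55,0,0,0,0,0.3],
    [0.036,0.575,0,0,0,0,0.3],
    [0.036,0.58,0,0,0,0,0.3]
  ]
}}

```text
time_s: 14.3
ee_pos: [474.1, -90.0, 39.8]
ee_rot: [-180.0, -0.0, 86.4]
force: [-0.3, -2.4, 0.8]
gripper_width: 59.0
gripper_force: 1.3
```

```bash
python3 m.py i -150 150
```

```text
388 ((480.34405517578125, 22.290786743164062), (82.77442169189453, 125.24462127685547), 80.65055084228516)
[473.93216698 -90.25398653  39.74955887] [-1.79959667e+02 -4.79310651e-02  8.62940463e+01]
```

Call:
{"method": "send_rows", "body": {
  "motion": [
    [0.001,0.02,0,0,0,0,0.3],
    [0.002,0.04,0,0,0,0,0.3],
    [0.003,0.06,0,0,0,0,0.3],
    [0.004,0.072,0,0,0,0,0.3],
    [0.004,0.072,0,0,0,0,0.3],
    [0.004,0.04,0,0,0,0,0.3],
    [0.003,0.0,0,0,0,0,0.3],
    [0,-0.06,0.0,0,0,0,0.3],
    [0,-0.14,0.1,0,0,0,0.3],
    [-0.1,-0.25,0.22,0,0,0,0.3],
    [-0.2,-0.36,0.35,0,0,0,0.3],
    [-0.2,-0.46,0.35,0,0,0,0.3],
    [-0.2,-0.5,0.35,0,0,0,0.3],
    [-0.2,-0.5,0.35,0,0,0,0.3],
    [-0.2,-0.5,0.35,0,0,0,0.3]
  ]
}}

```text
time_s: 16.27
ee_pos: [373.4, -341.0, 214.5]
ee_rot: [-180.0, -0.1, 86.2]
force: [-0.0, 0.1, -0.2]
gripper_width: 59.2
gripper_force: 0.0
```

```bash
python3 m.py j -150 350
```

```text
614 ((458.7148742675781, 263.46142578125), (113.2044906616211, 144.21212768554688), 13.271187782287598)
761 ((476.95538330078125, 31.907329559326172), (136.9796905517578, 119.26422119140625), 86.16951751708984)
774 ((452.66815185546875, 263.56781005859375), (111.05477905273438, 138.77365112304688), 13.832995414733887)
878 ((473.1570739746094, 31.42254638671875), (137.44894409179688, 108.03404998779297), 85.21725463867188)
[ 373.88856795 -339.82074709  214.22132576] [-1.79929282e+02 -8.94802097e-02  8.63494614e+01]
```

View pics/j.png

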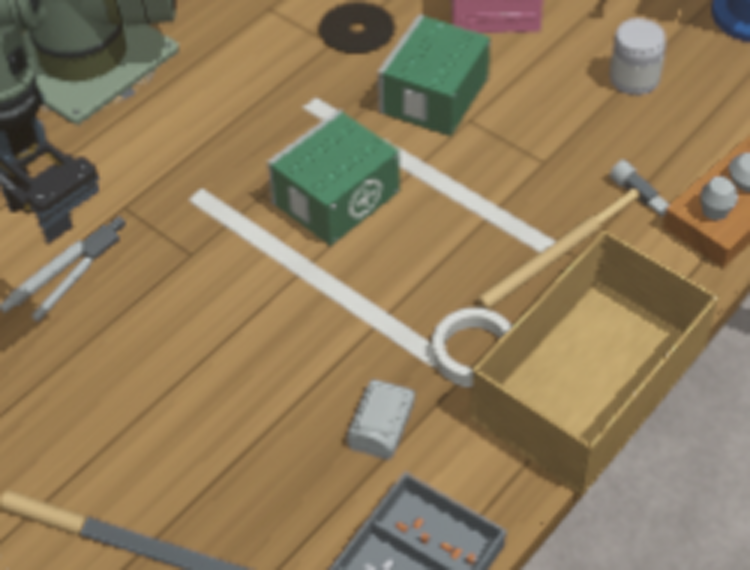

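The stamped crate's centre is at y = 31, against 27 for the lane centre. It spans y from about -38 to 100, inside the inner edges at -73 and 127, and it lies within the strips' length. The plain crate hasn't moved since it was tipped, so I'm handing in.

```bash
python3 -c "
from workcell import env
print(env.job_done())"
```

```text
the job is handed in; nothing more can be done
None
```

I tipped both green crates toward the robot: the right-hand one had the stamp and now lies wholly between the lane's two tapes, the plain one lies where it was tipped, and the job is handed in.

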